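# Try two stain syringes and reject the clogged one

### The job

Two rinsed amber syringes stand in the white block with their plungers drawn; one of them is clogged with dried stain, which cannot be seen. Press each plunger gently straight down: if it runs all the way home, leave that syringe standing where it is; if the resistance rises part-way, stop at once without forcing it, leave the plunger where it has stuck, and set the syringe down in the red reject bin. Leave everything else alone.

Things in the scene. Friction and masses are not known exactly. Their poses are not given: they have to be found in the camera images.
- syringe_a: opaque amber 10 ml syringe, like syringe_b; 60 g in all; upright, tip down, 38 mm deep in a pocket of the block. Origin at the end of its tip (7 mm above the worktop at the start), z up the barrel. Tip 10 mm long, 5.6 mm thick; barrel 19 mm across, z 10 to 94.5 mm; flange wings z 94.5 to 97 mm, 38 mm over all along its y, 19 mm along its x. The name tells nothing of its state
- syringe_a_flange (a point): centre of the top of syringe_a's finger flange, 97 mm above the origin; same axes. Along x the flange is flush with the barrel: grasp from above with the fingers closing along x on flange and barrel, TCP about 14 mm below this point
- plunger_a: plunger of syringe_a, same frame when fully drawn; pushed in it moves along -z, up to 40 mm, to a firm stop (home). Free, it runs with a steady 2.5 to 3 N. If clogged, it runs as lightly until about half-way, then the resistance rises by 1.6 N per mm; over 15 N is forcing. Let go, it springs back a few mm and stays, pressed against the clog with about 2 N
- plunger_a_top (a point): centre of the top of the white thumb disc (16 mm across, 3 mm thick) of plunger_a: 142 mm above the syringe's origin when fully drawn, 102 mm when home (disc 2 mm above the flange); 0 to 8 mm pushed in at the start. Rod below it 11 mm thick
- syringe_b: opaque amber 10 ml syringe, like syringe_a; 60 g in all; upright, tip down, 38 mm deep in a pocket of the block. Origin at the end of its tip (7 mm above the worktop at the start), z up the barrel. Tip 10 mm long, 5.6 mm thick; barrel 19 mm across, z 10 to 94.5 mm; flange wings z 94.5 to 97 mm, 38 mm over all along its y, 19 mm along its x. The name tells nothing of its state
- syringe_b_flange (a point): centre of the top of syringe_b's finger flange, 97 mm above the origin; same axes. Along x the flange is flush with the barrel: grasp from above with the fingers closing along x on flange and barrel, TCP about 14 mm below this point
- plunger_b: plunger of syringe_b, same frame when fully drawn; pushed in it moves along -z, up to 40 mm, to a firm stop (home). Free, it runs with a steady 2.5 to 3 N. If clogged, it runs as lightly until about half-way, then the resistance rises by 1.6 N per mm; over 15 N is forcing. Let go, it springs back a few mm and stays, pressed against the clog with about 2 N
- plunger_b_top (a point): centre of the top of the white thumb disc (16 mm across, 3 mm thick) of plunger_b: 142 mm above the syringe's origin when fully drawn, 102 mm when home (disc 2 mm above the flange); 0 to 8 mm pushed in at the start. Rod below it 11 mm thick
- syringe_block: white plastic block, 60 x 172 x 45 mm (x, y, z), fixed. Origin at the centre of its underside. A row of four round pockets, 20.5 mm wide and 38 mm deep, at y = -66, -22, 22 and 66 mm: the syringes stand in the outer two, sample tubes in the inner two. Between block and bin a microscope, 0.4 m tall, reaches forward to x = 0.53 m: carry past in front of it, at x of about 0.40 m
- reject_bin: red open-topped bin, fixed, 80 x 156 x 72 mm (x, y, z), walls and floor 4 mm, a wall of the same height across the middle makes two compartments, each 72 x 72 mm inside, centred at y = -38 and y = +38 mm. Origin at the centre of its underside. A syringe let go upright in a compartment leans against its wall
- tube_violet: sample tube with a violet cap, 17 x 17 x 82 mm, loose in an inner pocket of the block; origin at its lower end; leave alone
- tube_orange: sample tube with an orange cap, 17 x 17 x 82 mm, loose in the other inner pocket; origin at its lower end; leave alone
- drop_bottle: small brown dropper bottle with a white cap, 29 x 28 x 62 mm, behind the block; origin under its centre; leave alone
- sample_pot: sample pot with a green screw cap, 46 x 46 x 55 mm, behind the bin; origin under its centre; leave alone

How it is judged:
By the outcome, as a careful person would: the job done as asked, in the order asked, and still so for the second after the job is handed in, with the robot touching nothing.
It also fails if it takes over 56 s, if anything falls off the work surface, if the arm or the gripper's body presses on something with over 40 N, if the wrist force passes 120 N, or if a joint passes its speed limit or range.

### The arm

A 6-joint arm with a two-finger parallel gripper is mounted at the origin on a cart in front of the work surface, level with it; the furniture and walls round the work are solid. World frame = base frame: x ahead of the robot, y to its left, z up, the work surface at z = 0. Lengths are in m, angles in rad, forces in N, time in s.
With the tool pointing down it reaches from about 0.25 to 0.775 m from the base axis. Payload 4 kg.
Tool frame: the origin (TCP) lies between the finger pads, 19 mm behind the fingertips; this is the grasp point; z points along the fingers, y is the line along which they close (so a half turn about z gives the same grasp; the last joint's range is limited). The gripper opens to 85 mm and grips with 20 to 120 N. Pads are 22 mm wide; open, the fingers measure 114 mm over their backs; the gripper's body (76 mm by 85 mm) begins 54 mm behind the grasp point. The pads swing forward as they close: fully open they stand 13 mm farther back than shut.
Start: joints at [1.051, 0.087, 1.371, -0, 1.684, -0.103], TCP at [0.223, 0.503, 0.25] pointing down, gripper open.
Joint ranges: [-3.1, 3.1], [-0.76, 2.03], [0.27, 2.55], [-1.08, 4.22], [0.17, 2.65], [-2.57, 2.57]. Speed limits (rad/s): [2.79, 2.79, 3.14, 3.14, 3.14, 3.14].

### API

Orientations are given as [roll, pitch, yaw] about the fixed x, y, z axes, in that order (R = Rz(yaw) Ry(pitch) Rx(roll)).
In Python, from station import env gives the robot as it stands.
- The arm moves only by the tool carry_out, never from a script. Its argument "deltas" is a list of rows, each a list of 7 numbers: the shift along the tool's x, y, z in cm, then the turn, a rotation vector about the tool's x, y, z in rad, then the opening, from 0 (shut) to 1 (fully open). A call has 1 to 20 rows; each row shifts and turns the commanded pose from where the row before left it, along the tool's axes as they then stand; what a row does not reach is not made up. A row lasts 1/8 s, in which the tool goes at most 62.5 mm and 10.7 degrees, less where a joint would pass 70% of its speed; a pose out of reach is approached as far as the arm can. A call is refused whole if a number of a shift passes 6.25 or a number of a turn 0.188, either way. A call with a gripper value outside its range is refused whole. The fingers move at their own pace and stop on an object; "grip_force" is the grip in N (left out, the last holds). Time passes only in rows, so rows that do not move let the fingers close. It gives the time, the measured TCP pose, the force, the opening and the grip force at its end, in the units of the state.
- env.observe(): the state, without advancing time (a new reading comes with each control period).
- env.read_camera(name): name is "scene" or "top" or "wrist"; returns a dict with "color" (400x640x3 uint8, blue, green, red), "depth" (400x640 float32, m along the optical axis (not along the pixel's ray), 0 where there is no reading), "fov_y" (degrees; the focal length in pixels is half the picture's height over the tangent of half this angle, whatever the lens; pixels are square), "cx", "cy" (the principal point, pixels), "k1" (the pictures are not rectified: a ray, as slopes to the right and down, at radius r is drawn at 1 + k1 r^2 times it, then the intrinsics apply), "cam_to_world" (4x4, takes a point from camera to world coordinates). Camera axes: x right, y down, z forward; pixel columns grow to the right and rows downward; lengths in m; the calibration is good to about 2 mm. A picture is of the moment at which its call begins.
- env.hand_in(): hands the job in; it is judged then, once.
The state is a dict: "time": time; "q": joint angles; "dq": joint speeds; "joint_efforts": joint torques, N m; "tcp_pos": TCP position; "tcp_rot": TCP orientation; "force": force on the tool from outside, world axes, zero at the start; "moment": the same for the moment, N m; "finger_gap": finger opening in m; "grasp_force": force on a finger pad.
Only numpy, scipy, OpenCV 4.12 (cv2) and the standard library are available. Lean on these libraries where they do the work, as an engineer would, in place of code of your own. Each camera call takes 0.05 s, during which the arm holds its last target. There are 200 camera calls.

## Working session

There is one attempt and no reset: what is moved stays moved. The work goes in short steps, Python scripts to look and compute and a tool call to move; the robot and the scene stay as the last step left them, time stands still between calls to the robot, and variables do not carry over. Pictures are saved under pics/ and viewed, at most 10 in all, crops included, and the job is handed in when it is done.

Besides the shell and the picture viewer there is one more tool, called after "Emit:" by a JSON object that holds its "method" and its "body". carry_out: Moves the arm, as the interface text tells. Its arguments: {"type":"object","properties":{"deltas":{"type":"array","items":{"type":"array","items":{"type":"number"}}},"grip_force":{"type":"number"}},"required":["deltas"]}

```bash
mkdir -p pics; cat > h.py <<'E'
import numpy as np, cv2, pickle
def cloud(d):
    h,w=d["depth"].shape; f=h/2/np.tan(np.radians(d["fov_y"])/2)
    v,u=np.mgrid[0:h,0:w].astype(float)
    x=(u-d["cx"])/f; y=(v-d["cy"])/f
    X,Y=x.copy(),y.copy()
    for _ in range(10):
        s=1+d["k1"]*(X*X+Y*Y); X=x/s;Y=y/s
    z=d["depth"]; P=np.stack([X*z,Y*z,z],-1)
    T=np.array(d["cam_to_world"])
    W=P@T[:3,:3].T+T[:3,3]; W[z==0]=np.nan
    R=np.stack([X,Y,np.ones_like(X)],-1)@T[:3,:3].T
    return W,R,T[:3,3]
E
python3 - <<'E'
from h import *
from station import env
s=env.observe(); print({k:np.round(v,3) for k,v in s.items()})
for n in("scene","top"):
    d=env.read_camera(n); pickle.dump(d,open(n+".pkl","wb")); cv2.imwrite(f"pics/{n}0.png",d["color"]); print(n,d["fov_y"],d["k1"],np.round(d["cam_to_world"],3).tolist())
E
```

```text
{'time': np.float64(0.0), 'q': array([ 1.051,  0.088,  1.372,  0.   ,  1.684, -0.103]), 'dq': array([ 0.   ,  0.   ,  0.   ,  0.   , -0.   ,  0.001]), 'joint_efforts': array([-0.0000e+00, -3.5186e+01, -3.1327e+01, -0.0000e+00,  1.1000e-02,
        0.0000e+00]), 'tcp_pos': array([0.222, 0.502, 0.249]), 'tcp_rot': array([-3.139, -0.   ,  2.725]), 'force': array([ 0.437,  0.052, -0.129]), 'moment': array([-0.022, -0.032, -0.023]), 'grasp_force': np.float64(0.0), 'finger_gap': np.float64(0.086)}
scene 54.815887245803935 -0.004396202224403295 [[0.604, -0.379, 0.702, -0.065], [-0.797, -0.292, 0.528, -0.299], [0.005, -0.878, -0.478, 0.499], [0.0, 0.0, 0.0, 1.0]]
top 49.283768626663466 -0.06914966647900772 [[0.0, -0.989, 0.149, 0.381], [-1.0, -0.001, -0.004, 0.128], [0.004, -0.149, -0.989, 1.125], [0.0, 0.0, 0.0, 1.0]]
```

View pics/scene0.png

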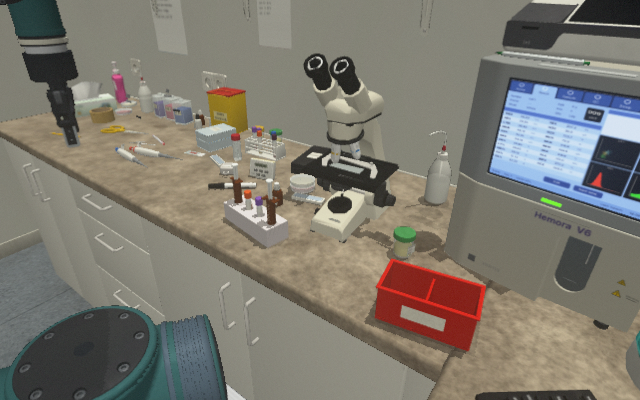

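View pics/top0.png

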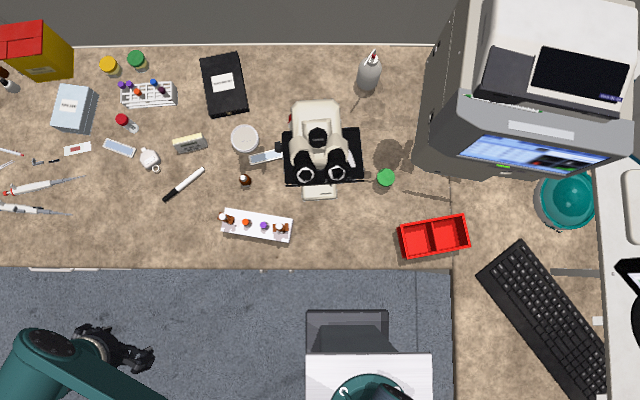

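The scene view shows the block at about (255,220), with amber syringes at its ends, and the bin at (430,300). In the top view the block is at (257,225), with thumb discs near (224,217) and (283,228), and the bin is at (435,236). Next I'll measure both and look at the syringes in a close crop.

```bash
python3 - <<'E'
from h import *
C=[]
for n in("top","scene"):
    d=pickle.load(open(n+".pkl","rb")); W,R,O=cloud(d); c=d["color"].astype(int); hsv=cv2.cvtColor(d["color"],cv2.COLOR_BGR2HSV)
    b,g,r=c[...,0],c[...,1],c[...,2]
    m=(r>120)&(g<60)&(b<60)&(abs(W[...,2]-.072)<.006)
    p=W[m][:,:2].astype(np.float32); p=p[(p[:,1]<.1)]
    print(n,"bin",cv2.minAreaRect(p),len(p))
    m=(hsv[...,1]<50)&(hsv[...,2]>130)&(abs(W[...,2]-.045)<.005)&(W[...,0]>.2)&(W[...,0]<.5)&(W[...,1]>.1)&(W[...,1]<.5)
    k,l,st,ce=cv2.connectedComponentsWithStats(m.astype(np.uint8)); print(st[1:][st[1:,4]>50].tolist())
    p=W[m][:,:2].astype(np.float32); print("block",cv2.minAreaRect(p),len(p))
    reg=(W[...,0]>.2)&(W[...,0]<.5)&(W[...,1]>.1)&(W[...,1]<.5)&(W[...,2]>.06)&(W[...,2]<.2)
    k,l,st,ce=cv2.connectedComponentsWithStats(reg.astype(np.uint8))
    for i in range(1,k):
        if st[i,4]>8:
            q=W[l==i]; t=q[q[:,2]>q[:,2].max()-.004]; print(st[i].tolist(),"zmax",np.round(q[:,2].max(),4),np.round(t.mean(0),4),len(t))
    if n=="top": C.append(cv2.resize(d["color"][195:255,210:300],(800,533),interpolation=cv2.INTER_CUBIC))
cv2.imwrite("pics/crop.png",C[0])
E
```

```text
top bin ((0.4393359422683716, -0.15832866728305817), (0.08482229709625244, 0.1614173799753189), 10.165042877197266) 412
[[221, 212, 71, 31, 1181]]
block ((0.4682895839214325, 0.2801658809185028), (0.17077034711837769, 0.06020522862672806), 80.41848754882812) 1181
[217, 212, 18, 13, 127] zmax 0.145 [0.4794 0.3438 0.1434] 18
[242, 219, 8, 7, 45] zmax 0.0913 [0.4721 0.2997 0.0888] 20
[260, 222, 8, 7, 40] zmax 0.0928 [0.4645 0.2585 0.0901] 12
[272, 223, 16, 10, 132] zmax 0.1509 [0.4575 0.2153 0.1485] 22
scene bin ((0.440315842628479, -0.15876135230064392), (0.08588321506977081, 0.1605134904384613), 9.944465637207031) 1025
[[224, 197, 64, 35, 713]]
block ((0.4693640172481537, 0.28079092502593994), (0.1753612756729126, 0.06092364713549614), 81.7801284790039) 713
[230, 163, 13, 34, 236] zmax 0.1429 [0.4808 0.3443 0.1412] 19
[255, 178, 25, 40, 378] zmax 0.1483 [0.458  0.2139 0.1469] 24
[244, 190, 8, 13, 81] zmax 0.0891 [0.4726 0.3    0.0872] 24
```

View pics/crop.png

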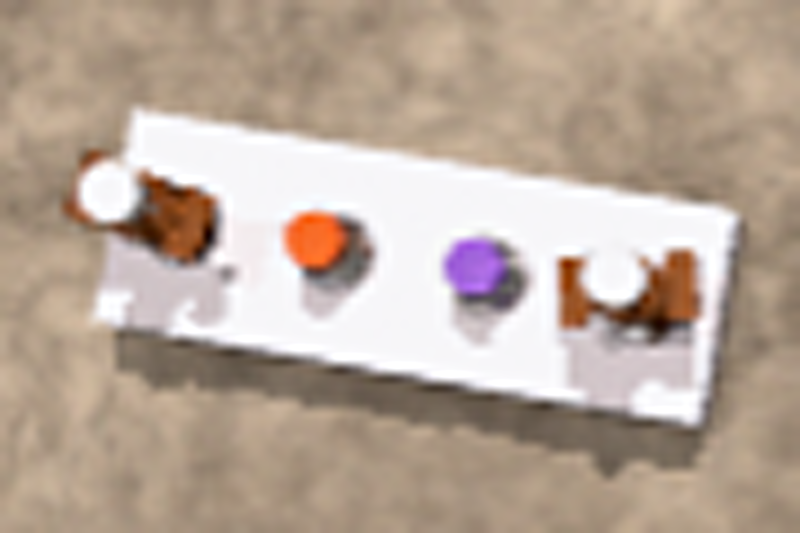

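The crop shows the left disc at (108,190), with wings sloping down to the right by about 22°. The right disc is at (613,275), with wings roughly horizontal. Block yaw is about -9.6°. I'll turn the tool, shut the fingers and go above the left syringe.

Emit:
{"method": "carry_out", "body": {"deltas": [[0,0,0,0,0,0.187,0],[0,0,0,0,0,0.187,0],[0,0,0,0,0,0.187,0],[0,0,0,0,0,0.187,0],[0,0,0,0,0,0.187,0],[0,0,0,0,0,0.187,0],[0,0,0,0,0,0.187,0],[0,0,0,0,0,0.187,0],[-0.8,3.7,0,0,0,0,0],[-0.8,3.7,0,0,0,0,0],[-0.8,3.7,0,0,0,0,0],[-0.8,3.7,0,0,0,0,0],[-0.8,3.7,0,0,0,0,0],[-0.8,3.7,0,0,0,0,0],[-0.8,3.7,0,0,0,0,0],[0,0,0,0,0,0,0]]}}

```text
time: 2.1
tcp_pos: [0.4495, 0.3616, 0.2489]
tcp_rot: [-3.141, 0.002, 1.225]
force: [-0.3, 0.5, -0.3]
finger_gap: -0.0003
grasp_force: 0.0
```

```bash
python3 - <<'E'
from h import *
from station import env
d=env.read_camera("wrist"); pickle.dump(d,open("w.pkl","wb")); cv2.imwrite("pics/w1.png",d["color"])
s=env.observe(); print(s["time"],s["tcp_pos"],s["tcp_rot"],s["force"],s["finger_gap"],np.round(d["cam_to_world"],3).tolist(),d["fov_y"])
E
```

```text
2.15 [0.44831757 0.36256984 0.24908067] [-3.14010541e+00  1.21066430e-03  1.22666651e+00] [ 0.06818709 -0.19124295 -0.25610123] 0.00011160741206832108 [[0.941, -0.326, -0.091, 0.473], [-0.338, -0.906, -0.253, 0.425], [-0.0, 0.269, -0.963, 0.372], [0.0, 0.0, 0.0, 1.0]] 64.24850353643808
```

View pics/w1.png

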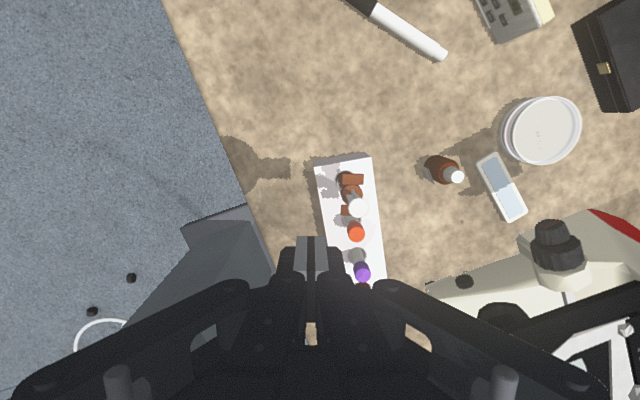

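In the wrist view the left syringe's disc is at (358,207), with amber wings near (352,180) and (346,211). The tubes are at (356,232) and (362,271). I'll measure flange and disc with depth.

```bash
cat > m.py <<'E'
from h import *
def meas(d,x,y,rad=.035):
    W,R,O=cloud(d); hsv=cv2.cvtColor(d["color"],cv2.COLOR_BGR2HSV)
    near=np.hypot(W[...,0]-x,W[...,1]-y)<rad
    D=near&(W[...,2]>.108)&(hsv[...,1]<60)&(hsv[...,2]>150)
    zt=np.median(W[D][:,2]) if D.sum() else np.nan
    v,u=np.nonzero(D); r=R[D]; p=O+r*((zt-O[2])/r[:,2])[:,None]
    (c,rr)=cv2.minEnclosingCircle(p[:,:2].astype(np.float32))
    print("disc",len(p),"z",round(float(zt),4),"mean",p[:,:2].mean(0).round(4),"circ",np.round(c,4),round(rr,4))
    F=near&(abs(W[...,2]-.104)<.005)&(hsv[...,1]>90)
    r=R[F]; q=(O+r*((.104-O[2])/r[:,2])[:,None])[:,:2].astype(np.float32)
    print("flange",len(q),"z",np.median(W[F][:,2]).round(4),"rect",cv2.minAreaRect(q))
    q0=q-q.mean(0); w,V=np.linalg.eigh(q0.T@q0); a=V[:,1]; print("axis deg",np.degrees(np.arctan2(a[1],a[0]))%180,"mean",q.mean(0))
E
python3 - <<'E'
from m import *
for n in("w","top","scene"):
    d=pickle.load(open(n+".pkl","rb"))
    for x,y in((.48,.344),(.458,.2145)):
        try: print(n); meas(d,x,y)
        except Exception as e: print(e)
E
```

```text
w
disc 368 z 0.142 mean [0.4843 0.34  ] circ [0.5516 0.2456] 0.1333
flange 408 z 0.103 rect ((0.4824259281158447, 0.34562867879867554), (0.03596474975347519, 0.017842339351773262), 70.2343521118164)
axis deg 58.535038 mean [0.48376235 0.35206485]
w
disc 0 z nan mean [nan nan] circ [0. 0.] 0.0
flange 0 z nan rect ((0.0, 0.0), (0.0, 0.0), 0.0)
axis deg 90.0 mean [nan nan]
top
disc 39 z 0.1409 mean [0.4795 0.3445] circ [0.4794 0.3445] 0.0077
flange 64 z 0.1033 rect ((0.4787275493144989, 0.3440040946006775), (0.0377332903444767, 0.017808476462960243), 70.33361053466797)
axis deg 77.95948 mean [0.47646445 0.33871096]
top
disc 38 z 0.1473 mean [0.4575 0.2154] circ [0.4568 0.2158] 0.0072
flange 63 z 0.1026 rect ((0.457828551530838, 0.2149871587753296), (0.01677277497947216, 0.03408306464552879), 4.8452606201171875)
axis deg 97.38584 mean [0.45674387 0.2131656 ]
scene
disc 32 z 0.1403 mean [0.4751 0.3363] circ [0.4582 0.3242] 0.0393
flange 43 z 0.1024 rect ((0.4779525697231293, 0.34120678901672363), (0.03783091530203819, 0.01815628632903099), 69.17674255371094)
axis deg 79.44252 mean [0.47515285 0.33809176]
scene
disc 28 z 0.1471 mean [0.4558 0.2123] circ [0.4524 0.2107] 0.0166
flange 64 z 0.1025 rect ((0.45609161257743835, 0.2123759388923645), (0.02177571877837181, 0.03803868219256401), 6.64343786239624)
axis deg 94.07151 mean [0.4557858  0.21096796]m.py:9: RuntimeWarning: Mean of empty slice.
  print("disc",len(p),"z",round(float(zt),4),"mean",p[:,:2].mean(0).round(4),"circ",np.round(c,4),round(rr,4))
  ret = um.true_divide(
  return _methods._mean(a, axis=axis, dtype=dtype,
  ret = ret.dtype.type(ret / rcount)
m.py:13: RuntimeWarning: Mean of empty slice.
  q0=q-q.mean(0); w,V=np.linalg.eigh(q0.T@q0); a=V[:,1]; print("axis deg",np.degrees(np.arctan2(a[1],a[0]))%180,"mean",q.mean(0))
```

Emit:
{"method": "carry_out", "body": {"deltas": [[-0.4,1.8,0,0,0,0,0],[-0.3,1.8,0,0,0,0,0],[0,0,2.0,0,0,0,0],[0,0,2.0,0,0,0,0],[0,0,2.0,0,0,0,0],[0,0,1.5,0,0,0,0],[0,0,0.6,0,0,0,0],[0,0,0,0,0,0,0],[0,0,0,0,0,0,0]]}}

```text
time: 3.28
tcp_pos: [0.4799, 0.345, 0.1701]
tcp_rot: [3.14, -0.002, 1.229]
force: [-1.3, 0.6, 0.2]
finger_gap: -0.0002
grasp_force: 0.0
```

Emit:
{"method": "carry_out", "body": {"deltas": [[0,0,0.3,0,0,0,0],[0,0,0.3,0,0,0,0],[0,0,0.3,0,0,0,0],[0,0,0.3,0,0,0,0],[0,0,0.1,0,0,0,0]]}}

```text
time: 3.9
tcp_pos: [0.4796, 0.3447, 0.1562]
tcp_rot: [3.141, -0.0, 1.229]
force: [-0.1, -0.1, 2.3]
finger_gap: 0.0001
grasp_force: 1.2
```

Contact is made at 2.3 N, as expected. I'll continue in small steps.

Emit:
{"method": "carry_out", "body": {"deltas": [[0,0,0.2,0,0,0,0],[0,0,0.2,0,0,0,0],[0,0,0.1,0,0,0,0]]}}

```text
time: 4.28
tcp_pos: [0.4794, 0.3446, 0.1509]
tcp_rot: [-3.142, 0.0, 1.229]
force: [-0.7, 1.0, 1.9]
finger_gap: -0.0001
grasp_force: 1.2
```

Emit:
{"method": "carry_out", "body": {"deltas": [[0,0,0.15,0,0,0,0],[0,0,0.15,0,0,0,0]]}}

```text
time: 4.53
tcp_pos: [0.4795, 0.3446, 0.148]
tcp_rot: [3.142, -0.0, 1.229]
force: [-0.0, 0.1, 2.0]
finger_gap: 0.0
grasp_force: 1.2
```

Emit:
{"method": "carry_out", "body": {"deltas": [[0,0,0.15,0,0,0,0],[0,0,0.15,0,0,0,0]]}}

```text
time: 4.78
tcp_pos: [0.4798, 0.3448, 0.1456]
tcp_rot: [3.141, -0.001, 1.229]
force: [-0.2, -0.1, 5.4]
finger_gap: 0.0003
grasp_force: 2.8
```

Emit:
{"method": "carry_out", "body": {"deltas": [[0,0,0.1,0,0,0,0]]}}

```text
time: 4.9
tcp_pos: [0.4799, 0.3449, 0.145]
tcp_rot: [3.14, -0.002, 1.229]
force: [0.0, -0.1, 6.5]
finger_gap: -0.0002
grasp_force: 3.2
```

Resistance is rising, at 5.4 then 6.5 N with the plunger about 23 mm in, so the left syringe is clogged. I'll stop, retract, and go test the right one.

Emit:
{"method": "carry_out", "body": {"deltas": [[0,0,-0.3,0,0,0,0],[0,0,-0.7,0,0,0,0],[0,0,-2.5,0,0,0,0],[0,0,-2.5,0,0,0,0],[-3.0,0.5,0,0,0,0,0],[-3.5,0.6,0,0,0,0,0],[-3.5,0.6,0,0,0,0,0],[-3.0,0.5,0,0,0,0,0],[0,0,1.5,0,0,0,0],[0,0,1.2,0,0,0,0],[0,0,0.6,0,0,0,0],[0,0,0,0,0,0,0],[0,0,0,0,0,0,0]]}}

```text
time: 6.52
tcp_pos: [0.4568, 0.2153, 0.1712]
tcp_rot: [3.141, -0.0, 1.23]
force: [-0.6, 0.3, 0.6]
finger_gap: 0.0005
grasp_force: 0.0
```

Emit:
{"method": "carry_out", "body": {"deltas": [[0,0,0.3,0,0,0,0],[0,0,0.3,0,0,0,0],[0,0,0.3,0,0,0,0],[0,0,0.3,0,0,0,0],[0,0,0.3,0,0,0,0],[0,0,0.3,0,0,0,0]]}}

```text
time: 7.28
tcp_pos: [0.4566, 0.2148, 0.1529]
tcp_rot: [3.141, -0.0, 1.229]
force: [-0.7, 0.4, 2.1]
finger_gap: -0.0006
grasp_force: 1.2
```

Emit:
{"method": "carry_out", "body": {"deltas": [[0,0,0.2,0,0,0,0],[0,0,0.2,0,0,0,0]]}}

```text
time: 7.52
tcp_pos: [0.4566, 0.2148, 0.1489]
tcp_rot: [-3.142, -0.0, 1.229]
force: [0.3, 0.4, 1.8]
finger_gap: -0.0002
grasp_force: 1.2
```

Emit:
{"method": "carry_out", "body": {"deltas": [[0,0,0.15,0,0,0,0],[0,0,0.15,0,0,0,0]]}}

```text
time: 7.78
tcp_pos: [0.4566, 0.2148, 0.1459]
tcp_rot: [3.142, -0.0, 1.229]
force: [0.4, 0.2, 2.8]
finger_gap: 0.0003
grasp_force: 1.2
```

Emit:
{"method": "carry_out", "body": {"deltas": [[0,0,0.15,0,0,0,0],[0,0,0.15,0,0,0,0]]}}

```text
time: 8.02
tcp_pos: [0.4566, 0.2148, 0.143]
tcp_rot: [3.142, -0.0, 1.229]
force: [-0.3, 0.0, 2.9]
finger_gap: -0.0003
grasp_force: 1.2
```

Emit:
{"method": "carry_out", "body": {"deltas": [[0,0,0.15,0,0,0,0],[0,0,0.15,0,0,0,0]]}}

```text
time: 8.28
tcp_pos: [0.4566, 0.2148, 0.1399]
tcp_rot: [3.142, -0.0, 1.229]
force: [-0.3, 0.4, 1.7]
finger_gap: -0.0
grasp_force: 1.2
```

Emit:
{"method": "carry_out", "body": {"deltas": [[0,0,0.15,0,0,0,0],[0,0,0.15,0,0,0,0]]}}

```text
time: 8.52
tcp_pos: [0.4566, 0.2148, 0.1369]
tcp_rot: [3.142, -0.0, 1.229]
force: [0.0, 0.9, 1.7]
finger_gap: -0.0002
grasp_force: 1.2
```

It's past half-way and still at about 2 N, so this one runs free. On to home at a TCP height of about 0.128.

Emit:
{"method": "carry_out", "body": {"deltas": [[0,0,0.2,0,0,0,0],[0,0,0.2,0,0,0,0],[0,0,0.2,0,0,0,0],[0,0,0.1,0,0,0,0]]}}

```text
time: 9.02
tcp_pos: [0.4565, 0.2148, 0.1298]
tcp_rot: [-3.141, 0.0, 1.229]
force: [-0.2, -0.4, 2.2]
finger_gap: -0.0001
grasp_force: 1.2
```

Emit:
{"method": "carry_out", "body": {"deltas": [[0,0,0.1,0,0,0,0]]}}

```text
time: 9.15
tcp_pos: [0.4566, 0.2148, 0.129]
tcp_rot: [3.142, -0.0, 1.229]
force: [-0.5, -0.4, 1.4]
finger_gap: -0.0
grasp_force: 1.2
```

Emit:
{"method": "carry_out", "body": {"deltas": [[0,0,0.1,0,0,0,0]]}}

```text
time: 9.28
tcp_pos: [0.4566, 0.2148, 0.128]
tcp_rot: [3.142, -0.0, 1.229]
force: [-0.5, 0.4, 2.0]
finger_gap: 0.0002
grasp_force: 1.2
```

Emit:
{"method": "carry_out", "body": {"deltas": [[0,0,0.05,0,0,0,0]]}}

```text
time: 9.4
tcp_pos: [0.4567, 0.2148, 0.1276]
tcp_rot: [3.141, -0.0, 1.229]
force: [-0.2, 0.9, 4.3]
finger_gap: 0.0
grasp_force: 1.9
```

Emit:
{"method": "carry_out", "body": {"deltas": [[0,0,0.05,0,0,0,0]]}}

```text
time: 9.52
tcp_pos: [0.4569, 0.2149, 0.1276]
tcp_rot: [3.141, -0.001, 1.229]
force: [0.1, -0.2, 5.5]
finger_gap: 0.0
grasp_force: 2.7
```

The plunger is home: z has stopped at 0.1276 while the force rises to 5.5 N. I'll leave it there, retract and return above the left syringe with the fingers part-open.

Emit:
{"method": "carry_out", "body": {"deltas": [[0,0,-0.5,0,0,0,0],[0,0,-2.5,0,0,0,0],[0,0,-4.0,0,0,0,0],[3.0,-0.5,0,0,0,0,0.6],[3.5,-0.6,0,0,0,0,0.6],[3.5,-0.6,0,0,0,0,0.6],[3.0,-0.5,0,0,0,0,0.6],[0,0,2.0,0,0,0,0.6],[0,0,0,0,0,0,0.6],[0,0,0,0,0,0,0.6]]}}

```text
time: 10.78
tcp_pos: [0.4794, 0.3443, 0.1771]
tcp_rot: [-3.141, 0.0, 1.228]
force: [1.3, -0.6, 1.2]
finger_gap: 0.0512
grasp_force: 0.0
```

```bash
python3 - <<'E'
from m import *
from station import env
d=env.read_camera("wrist"); pickle.dump(d,open("w.pkl","wb")); cv2.imwrite("pics/w2.png",d["color"])
s=env.observe(); print(s["time"],s["tcp_pos"],s["tcp_rot"],s["force"],s["finger_gap"])
meas(d,.48,.344,.025)
d=env.read_camera("scene"); meas(d,.48,.344,.025); meas(d,.457,.2148,.025)
E
```

```text
10.825 [0.47964678 0.34440641 0.1776852 ] [ 3.14113358e+00 -5.63222516e-04  1.22835497e+00] [ 0.75366463 -0.10139698  0.82023082] 0.05159122264450662
disc 516 z 0.1263 mean [0.4828 0.3449] circ [0.469  0.3106] 0.0448
flange 367 z 0.103 rect ((0.4832499325275421, 0.3454466164112091), (0.036806609481573105, 0.017717305570840836), 69.97637176513672)
axis deg 71.98497 mean [0.48697582 0.35371566]
disc 15 z 0.1158 mean [0.4827 0.3471] circ [0.4858 0.3474] 0.0227
flange 41 z 0.1023 rect ((0.47786441445350647, 0.3412403166294098), (0.03783091530203819, 0.01796766184270382), 69.17674255371094)
axis deg 81.05177 mean [0.47459304 0.33793443]
disc 9 z 0.1083 mean [0.4588 0.2147] circ [0.4593 0.2157] 0.0068
flange 58 z 0.1026 rect ((0.45542410016059875, 0.212298184633255), (0.02311980351805687, 0.03803868219256401), 6.64343786239624)
axis deg 95.156876 mean [0.4556041 0.2101631]
```

View pics/w2.png

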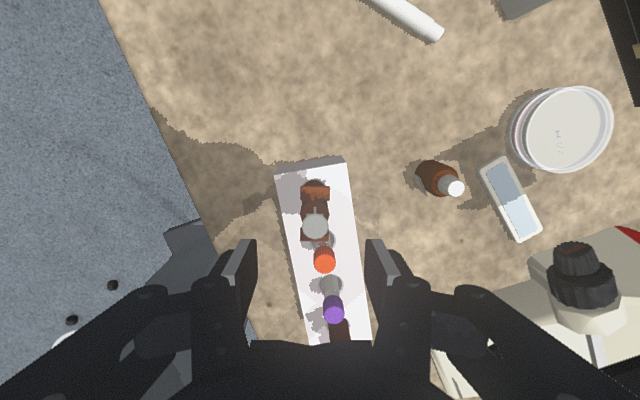

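The disc at (315,225) is centred between the fingers, at about 0.127 m, and the wings are square to them. I'll descend and grip gently.

Emit:
{"method": "carry_out", "body": {"deltas": [[0,0,2.0,0,0,0,0.6],[0,0,2.5,0,0,0,0.6],[0,0,2.5,0,0,0,0.6],[0,0,1.2,0,0,0,0.6],[0,0,0.5,0,0,0,0.6],[0,0,0,0,0,0,0.6],[0,0,0,0,0,0,0.6]], "grip_force": 30}}

```text
time: 11.75
tcp_pos: [0.4801, 0.345, 0.0913]
tcp_rot: [3.14, -0.002, 1.229]
force: [0.6, 0.3, 0.4]
finger_gap: 0.0511
grasp_force: 0.0
```

Emit:
{"method": "carry_out", "body": {"deltas": [[0,0,0,0,0,0,0.4],[0,0,0,0,0,0,0.3],[0,0,0,0,0,0,0.2],[0,0,0,0,0,0,0.1],[0,0,0,0,0,0,0],[0,0,0,0,0,0,0]], "grip_force": 30}}

```text
time: 12.5
tcp_pos: [0.4803, 0.3446, 0.0906]
tcp_rot: [3.14, -0.001, 1.229]
force: [4.4, -1.4, 1.6]
finger_gap: 0.0175
grasp_force: 31.0
```

Emit:
{"method": "carry_out", "body": {"deltas": [[0,0,-0.5,0,0,0,0],[0,0,-1.0,0,0,0,0],[0,0,-1.5,0,0,0,0],[0,0,-2.0,0,0,0,0],[0,0,-2.0,0,0,0,0],[0,0,-2.0,0,0,0,0],[0,0,-2.0,0,0,0,0],[-0.9,-2.5,0,0,0,0,0],[-0.9,-2.5,0,0,0,0,0],[-0.9,-2.5,0,0,0,0,0],[0,0,0,0,0,-0.17,0],[0,0,0,0,0,-0.17,0],[0,0,0,0,0,-0.17,0],[0,0,0,0,0,0,0],[0,0,0,0,0,0,0]]}}

```text
time: 14.38
tcp_pos: [0.399, 0.3444, 0.1995]
tcp_rot: [-3.14, 0.0, 1.737]
force: [1.1, 0.5, -0.2]
finger_gap: 0.0177
grasp_force: 30.9
```

```bash
python3 - <<'E'
from m import *
from station import env
d=env.read_camera("scene"); cv2.imwrite("pics/s2.png",cv2.resize(d["color"][60:320,150:510],(800,578)))
s=env.observe(); print(s["time"],s["tcp_pos"],s["tcp_rot"],s["force"],s["finger_gap"])
E
```

```text
14.425 [0.39922031 0.34437146 0.19966357] [-3.14017725e+00 -3.77676792e-05  1.73718159e+00] [ 0.05276861 -0.7791162  -0.55888509] 0.017399661262168787
```

View pics/s2.png

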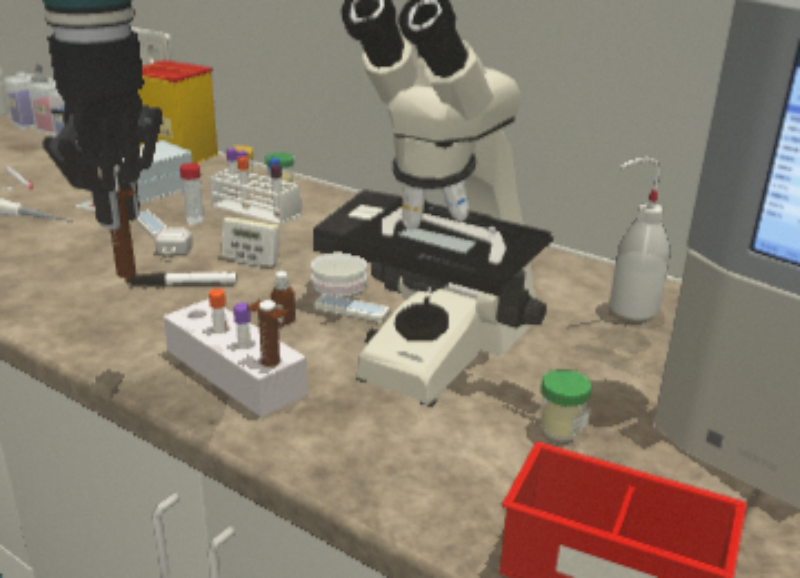

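The syringe is held upright at (120,235) in the crop, and the block, tubes and the other syringe are undisturbed. I'll carry it past in front of the microscope.

Emit:
{"method": "carry_out", "body": {"deltas": [[-3.0,-0.5,0,0,0,0,0],[-4.0,-0.66,0,0,0,0,0],[-4.0,-0.66,0,0,0,0,0],[-4.0,-0.66,0,0,0,0,0],[-4.0,-0.66,0,0,0,0,0],[-4.0,-0.66,0,0,0,0,0],[-4.0,-0.66,0,0,0,0,0],[-4.0,-0.66,0,0,0,0,0],[-4.0,-0.66,0,0,0,0,0],[-4.0,-0.66,0,0,0,0,0],[-4.0,-0.66,0,0,0,0,0],[-2.9,-0.5,0,0,0,0,0],[-0.3,1.6,0,0,0,0,0],[-0.3,1.6,0,0,0,0,0],[0,0,0,0,0,0,0],[0,0,0,0,0,0,0]]}}

```text
time: 16.42
tcp_pos: [0.4341, -0.1206, 0.1998]
tcp_rot: [-3.141, -0.001, 1.74]
force: [-0.7, -1.2, -0.1]
finger_gap: 0.018
grasp_force: 31.0
```

Emit:
{"method": "carry_out", "body": {"deltas": [[0,0,2.5,0,0,0,0],[0,0,2.5,0,0,0,0],[0,0,2.5,0,0,0,0],[0,0,1.7,0,0,0,0],[0,0,0.6,0,0,0,0],[0,0,0,0,0.09,0,0],[0,0,0,0,0.08,0,0],[-0.1,0,0.6,0,0,0,0],[0,0,0,0,0,0,0],[0,0,0,0,0,0,0]]}}

```text
time: 17.68
tcp_pos: [0.4341, -0.1209, 0.0961]
tcp_rot: [3.141, -0.169, 1.74]
force: [0.5, 0.5, -0.8]
finger_gap: 0.0178
grasp_force: 31.0
```

```bash
python3 - <<'E'
from m import *
from station import env
d=env.read_camera("scene"); cv2.imwrite("pics/s3.png",cv2.resize(d["color"][180:360,340:520],(600,600)))
s=env.observe(); print(s["time"],s["tcp_pos"],s["tcp_rot"],s["force"],s["finger_gap"])
E
```

```text
17.725 [ 0.43415417 -0.12093928  0.09614511] [ 3.14115803 -0.16939663  1.73975633] [-0.82438585  0.55273714 -0.17397365] 0.017928599663822004
```

View pics/s3.png

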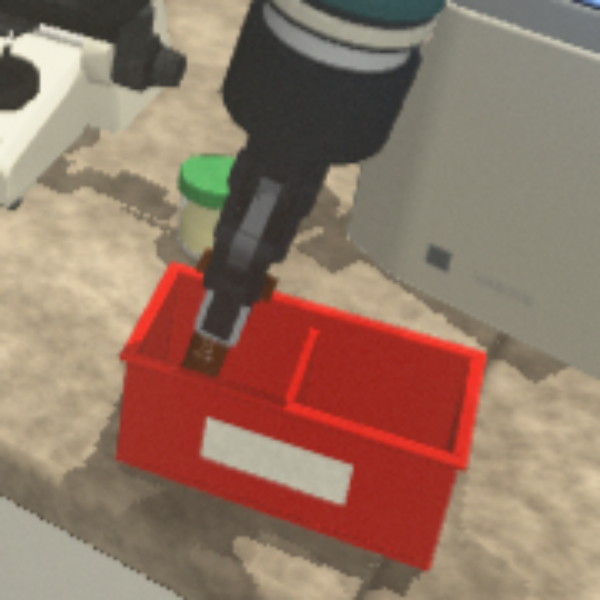

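The syringe is in the left compartment at about (210,350), leaning towards the divider. I'll lower it a few mm and open gently.

Emit:
{"method": "carry_out", "body": {"deltas": [[-0.1,0,0.5,0,0,0,0],[0,0,0,0,0,0,0]]}}

```text
time: 17.98
tcp_pos: [0.4338, -0.1212, 0.0903]
tcp_rot: [-3.141, -0.17, 1.739]
force: [-0.2, -0.0, -0.6]
finger_gap: 0.0178
grasp_force: 31.0
```

Emit:
{"method": "carry_out", "body": {"deltas": [[0,0,0,0,0,0,0.25],[0,0,0,0,0,0,0.32],[0,0,0,0,0,0,0.4],[0,0,0,0,0,0,0.42],[0,0,0,0,0,0,0.42],[0,0,0,0,0,0,0.42],[0,0,0,0,0,0,0.42]]}}

```text
time: 18.85
tcp_pos: [0.4341, -0.1215, 0.0908]
tcp_rot: [3.142, -0.17, 1.739]
force: [-0.2, -0.2, 0.0]
finger_gap: 0.0357
grasp_force: 0.0
```

```bash
python3 - <<'E'
from m import *
from station import env
d=env.read_camera("wrist"); cv2.imwrite("pics/w4.png",d["color"])
s=env.observe(); print(s["time"],s["tcp_pos"],s["tcp_rot"],s["force"],s["finger_gap"],s["grasp_force"])
E
```

```text
18.9 [ 0.43413929 -0.12156234  0.09080411] [ 3.14154294 -0.17007491  1.73875686] [0.63273478 0.36927052 0.2076359 ] 0.03598214777063622 0.0
```

View pics/w4.png

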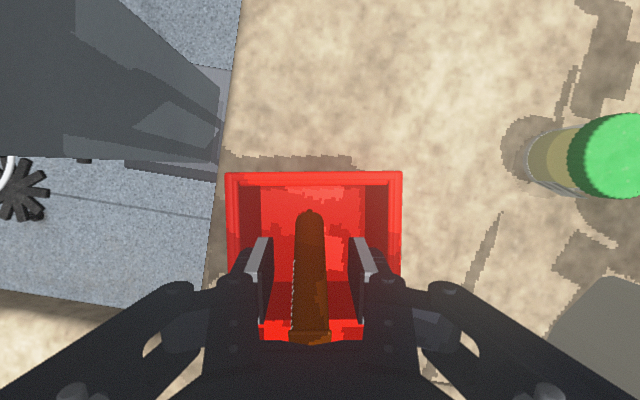

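The syringe leans on the divider, with its tip at (310,215) inside the compartment and clearance from both fingers. I'll retract upward, slightly away from the lean.

Emit:
{"method": "carry_out", "body": {"deltas": [[0.3,0,-0.8,0,0,0,0.42],[0.3,0,-1.0,0,0,0,0.42],[0.4,0,-1.5,0,0,0,0.42],[0.4,0,-2.0,0,0,0,0.42],[0.4,0,-3.0,0,0,0,0.42],[0.4,0,-3.0,0,0,0,0.42],[0,-3.0,-3.0,0,0,0,0.42],[0,-4.0,-2.0,0,0,0,0.42],[0,-4.0,0,0,0,0,0.42],[0,0,0,0,0,0,0.42],[0,0,0,0,0,0,0.42]]}}

```text
time: 20.27
tcp_pos: [0.327, -0.1458, 0.2559]
tcp_rot: [3.14, -0.169, 1.739]
force: [-0.2, 0.3, 0.6]
finger_gap: 0.036
grasp_force: 0.0
```

```bash
python3 - <<'E'
from m import *
from station import env
a=env.read_camera("scene"); b=env.read_camera("top")
A=cv2.resize(a["color"][150:350,210:500],(800,552)); B=cv2.resize(b["color"][160:270,210:480],(800,326))
cv2.imwrite("pics/end.png",cv2.resize(np.vstack([A,B]),(546,600)))
s=env.observe(); print(s["time"],s["tcp_pos"],s["force"]); meas(b,.457,.2148,.025)
W,R,O=cloud(b); m=(np.hypot(W[...,0]-.44,W[...,1]+.1585)<.11); print("max z in bin",np.nanmax(W[...,2][m]))
E
```

```text
20.375 [ 0.32726528 -0.14560934  0.25531596] [ 0.92151714 -0.01387626  0.72008938]
disc 13 z 0.109 mean [0.4569 0.2153] circ [0.4575 0.2146] 0.0075
flange 59 z 0.1033 rect ((0.4573439061641693, 0.21494606137275696), (0.017743607982993126, 0.03408432379364967), 4.849762439727783)
axis deg 94.25217 mean [0.45714545 0.21479736]
max z in bin 0.6070483012775438
```

View pics/end.png

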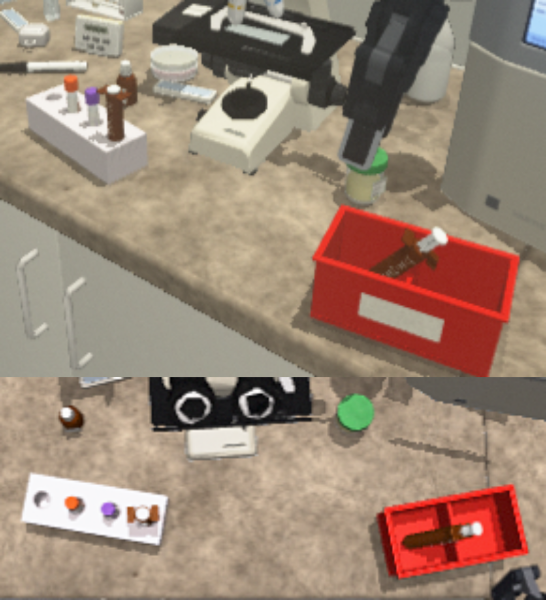

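The reject leans over the divider inside the bin, from (405,540) to (475,530). Its plunger is still part-way out. The other syringe stands in the block with its plunger home at 0.109 m, and everything else is untouched, so I'm handing in.

```bash
python3 -c "
from station import env
print(env.hand_in())"
```

```text
the job is handed in; nothing more can be done
None
```

The job is handed in: the clogged syringe (left end of the block) is in the red reject bin with its plunger left where it stuck, and the free one (right end) stands in the block with its plunger home; no verdict came back.

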